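Draw the red carrier out of the test dock

ROBOT

A 6-joint arm with a two-finger parallel gripper is mounted at the origin on a cart in front of the work surface, level with it; the furniture and walls round the work are solid. World frame = base frame: x ahead of the robot, y to its left, z up, the work surface at z = 0. Lengths are in m, angles in rad, forces in N, time in s.
With the tool pointing down it reaches from about 0.425 to 0.95 m from the base axis. Payload 14.7 kg.
Tool frame: the origin (TCP) lies at the very end of the fingers, on their centre line; the grasp point (between the pads) lies 19 mm behind it; z points along the fingers, y is the line along which they close (so a half turn about z gives the same grasp; the last joint's range is limited). The gripper opens to 85 mm and grips with 20 to 120 N. Pads are 22 mm wide; open, the fingers measure 114 mm over their backs; the gripper's body (76 mm by 85 mm) begins 54 mm behind the grasp point. The pads swing forward as they close: fully open they stand 13 mm farther back than shut.
Start: joints at [-1.321, 0.48, 1.596, -0, 1.065, -0.047], TCP at [0.19, -0.622, 0.231] pointing down, gripper open.
Joint ranges: [-2.75, 2.75], [-0.82, 2.05], [0.23, 2.67], [-1.56, 4.7], [0.09, 2.69], [-2.92, 2.92]. Speed limits (rad/s): [1.89, 1.89, 2.39, 3.01, 3.01, 3.01].

INTERFACE

Orientations are given as a unit quaternion [x, y, z, w].
In Python, from plant import arm, imaging gives the robot as it stands (arm), with the cameras (imaging).
- The arm moves only by the shell command python3 steer.py 'ROWS'. ROWS is a JSON list of rows, 1 to 5 of them, each of 5 numbers: the opening from 0.0 (shut) to 1.0 (fully open), then dx, dy, dz in m, then a turn about the tool's z in rad; each row is the pose to reach, as a shift and turn from the pose commanded when the command began, along the tool's axes at that moment; what a row does not reach only later rows make up. A row lasts 1/8 s, in which the tool goes at most 0.0625 m and 0.188 rad, less where a joint would pass 70% of its speed; a pose out of reach is approached as far as the arm can. The fingers move at their own pace and stop on an object; the grip force is fixed at half the most. Time passes only in rows, so rows that do not move let the fingers close. It prints the time, the measured TCP pose, the force, the opening and the grip force at its end.
- arm.observe(): the state, without advancing time (a new reading comes with each control period).
- imaging.get_image(name): name is "scene" or "top" or "wrist"; returns a dict with "pixels" (384x512x3 uint8, red, green, blue), "fx", "fy", "cx", "cy" (pixels), "eye" and "orientation" of the camera in the world. Camera axes: x right, y up, looking along -z (the intrinsics and any distortion apply to the point x, -y, -z); pixel columns grow to the right and rows downward; lengths in m; the calibration is good to about 2 mm. A picture is of the moment at which its call begins. There is no depth.
- arm.job_done(): hands the job in; it is judged then, once.
The state is a dict: "time_s": time; "joint_positions": joint angles; "qvel": joint speeds; "effort": joint torques, N m; "ee_pos": TCP position; "tool_rot": TCP orientation; "contact_force": force on the tool from outside, world axes, zero at the start; "ft_torque": the same for the moment, N m; "grip_width": opening from 0.0 (shut) to 1.0 (fully open); "grasp_force": force on a finger pad.
Only numpy, scipy, OpenCV 4.12 (cv2) and the standard library are available. Lean on these libraries where they do the work, as an engineer would, in place of code of your own. Each camera call takes 0.05 s, during which the arm holds its last target. There are 200 camera calls.

TASK

Draw the red-fronted carrier, with the choke riding on it, straight and level out of its bay in the test dock by its red pull plate, until about 4 cm of clear bench shows between its rear edge and the dock, still in line with its bay. First move the can or the reel, or both, out of its way if they stand in it, upright on the bench, so that the carrier bumps into neither. Do not touch the choke or force the carrier, and leave the blue carrier and the other things on the bench where they are.

Things in the scene. Friction and masses are not known exactly. Their poses are not given: they have to be found in the camera images.
- dock: Fixed two-bay dock: three aluminium rails 20 mm high, black rear bar 48 mm high. Origin on the bench between the bays; its -x points out of the bays (the draw direction), y across. Outline x -50 (open mouth) to +64 mm, y -107 to +107 mm. Bay centre lines y = -50 and +50 mm; each bay 87 mm wide, 100 mm deep. It stands on the right of the bench, its mouth facing left (+y world) within 0.22 rad.
- dock_mouth (a point): Point on the bench in the dock's mouth plane, midway between the bays. Bays have no floor (carriers slide on the bench); lips along the rails, underside 14 mm above the bench, overhang a carrier's edges by 6 mm each side: it cannot be lifted out, and jams if pulled crooked or upward.
- red_carrier: Carrier to draw, in either bay: loose grey plate 150 mm (its x) x 84 mm (y) x 12 mm, 0.25 to 0.5 kg, with an upright red pull plate on its front end, 50 to 65 mm sticking out of the mouth. Origin: centre of its underside; its -x points out of the bay.
- red_carrier_pull (a point): Middle of the inner (dock-side) face of the red pull plate, 34 mm above the bench and 69 mm from the carrier's origin. The plate is 70 mm wide (y), 6 mm thick, its top 53 mm above the bench. It can be hooked from above: between it and the mouth lie 44 to 59 mm of bare deck, 12 mm above the bench.
- red_carrier_rear (a point): Rear edge of the red carrier on its centre line, on the bench (75 mm behind its origin).
- blue_carrier: The other carrier, the same in all but its blue pull plate, in the other bay, carrying a grey box capacitor. It stays where it is. Origin and axes as for the red one.
- film_cap: Grey box capacitor, 30 x 57 x 41 mm, standing loose on the blue carrier. Origin: centre of its underside. Leave it.
- choke: Toroid choke, copper winding on a green core, 57 mm across, 21 mm high, lying flat and loose on the red carrier's deck about 32 mm behind the carrier's centre. Origin: centre of its underside.
- cap_can: Blue and white capacitor can standing upright, 51 mm diameter, 90 mm high with terminals (smooth side to 81 mm), 0.19 kg. Stands in front of one of the bays, off its line by up to 28 mm. Origin: centre of its underside.
- spool: Blue-flanged solder reel standing on its flange, 54 mm diameter, 40 mm high, 0.27 kg; stands in front of the other bay in the same way. Origin: centre of its underside.
- resistor: Bystander: aluminium finned power resistor lying flat, 58 x 140 x 46 mm (long along its y). Origin: centre of its underside. Leave it.
- pot: Bystander: empty round black pot, 71 mm diameter, 78 mm high. Origin: centre of its underside. Leave it. The bench near it is bounded by the big power amplifier (world y over 0.15 m) and the small grey drawer cabinet (x over 0.54, y 0 to 0.13, 96 mm high); far side of the bench by a tall black box (x over 0.70).
- cutters: Bystander: red-handled side cutters lying flat, 56 x 168 x 13 mm (long along y). Leave them.
- clip: Bystander: yellow crocodile clip lying flat, 12 x 138 x 21 mm (long along y). Leave it.
- carton: Bystander: small cardboard carton, 40 x 72 x 32 mm. Leave it.

How it is judged:
At the end, for the whole second after the job is handed in: Red carrier flat and still, rear edge 18 to 70 mm outside the dock's mouth, within 20 mm and 0.15 rad of its bay's line; choke flat on it within 20 mm of its place; blue carrier still in its bay; capacitor can and solder reel upright and still on the bench (x of red_carrier_rear in the frame of dock between -0.12 and -0.068 m and ((y of red_carrier_rear in the frame of dock between -0.07 and -0.03 m and y of blue_carrier in the frame of dock between 0.03 and 0.07 m) or (y of red_carrier_rear in the frame of dock between 0.03 and 0.07 m and y of blue_carrier in the frame of dock between -0.07 and -0.03 m)) and angle between the x axis of red_carrier and the x axis of dock, either way round below 0.15 rad and angle between red_carrier's own z axis and vertical below 0.04 rad and height (world z) of red_carrier below 0.006 m and linear speed of each of red_carrier, cap_can, spool below 0.02 m/s and x of choke in the frame of red_carrier between 0.012 and 0.052 m and y of choke in the frame of red_carrier between -0.02 and 0.02 m and angle between each of choke, cap_can, spool's own z axis and vertical below 0.1 rad and height (world z) of choke below 0.02 m and height (world z) of each of cap_can, spool below 0.008 m); the robot touches nothing.
It fails at once if the red carrier tipped out of level by more than about 6 degrees (angle between red_carrier's own z axis and vertical above 0.1 rad).
It fails at once if the red carrier forced against the dock with more than 40 N (bound and wrenched) (contact force between red_carrier and dock above 40 N).
It fails at once if the robot touched the choke (contact force between the fingers and choke above 1 N).
It fails at once if the capacitor can or solder reel was tipped over, or the red carrier was run into it (angle between any of cap_can, spool's own z axis and vertical above 0.6 rad or contact force between red_carrier and cap_can above 1 N or contact force between red_carrier and spool above 1 N).
It fails at once if the blue carrier was moved by more than 1 cm or a bystander by more than 2 cm (distance of blue_carrier from where it was at the start of the episode above 0.01 m or distance of any of resistor, pot, cutters, carton, clip, film_cap from where it was at the start of the episode above 0.02 m).
It also fails if it takes over 67 s, if anything falls off the work surface, if the arm or the gripper's body presses on something with over 40 N, if the wrist force passes 120 N, or if a joint passes its speed limit or range.

## Working session

There is one attempt and no reset: what is moved stays moved. The work goes in short steps, Python scripts to look and compute and a shell command to move; the robot and the scene stay as the last step left them, time stands still between calls to the robot, and variables do not carry over. Pictures are saved under pics/ and viewed, at most 10 in all, crops included, and the job is handed in when it is done.

```bash
ls; mkdir -p pics; cat > h.py <<'E'
import numpy as np, cv2
from scipy.spatial.transform import Rotation as R
from plant import arm, imaging
def snap(n,f):
    im=imaging.get_image(n); cv2.imwrite(f,im["pixels"][:,:,::-1]); np.save(f[:-4]+'.npy',{k:v for k,v in im.items()},allow_pickle=True); return im
def load(f): return np.load(f,allow_pickle=True).item()
def px2w(im,u,v,z):
    d=R.from_quat(im["orientation"]).apply([(u-im["cx"])/im["fx"],-(v-im["cy"])/im["fy"],-1]); e=np.array(im["eye"])
    return e+d*(z-e[2])/d[2]
def ray(im,u,v):
    d=R.from_quat(im["orientation"]).apply([(u-im["cx"])/im["fx"],-(v-im["cy"])/im["fy"],-1]); return np.array(im["eye"]),d/np.linalg.norm(d)
def tri(a,b):
    (e1,d1),(e2,d2)=a,b
    t=np.linalg.lstsq(np.c_[d1,-d2],e2-e1,rcond=None)[0]; p,q=e1+t[0]*d1,e2+t[1]*d2
    return (p+q)/2,np.linalg.norm(p-q)
def w2px(im,p):
    c=R.from_quat(im["orientation"]).inv().apply(np.array(p)-np.array(im["eye"])); return im["cx"]-im["fx"]*c[...,0]/c[...,2], im["cy"]+im["fy"]*c[...,1]/c[...,2]
E
python3 - <<'E'
from h import *
for n in("scene","top","wrist"):
    im=snap(n,f"pics/{n}0.png"); print(n,{k:v for k,v in im.items() if k!="pixels"})
a=cv2.imread("pics/scene0.png");b=cv2.imread("pics/top0.png")
print(arm.observe())
E
```

```text
pics
plant.py
steer.py
scene {'fx': 467.78942846053565, 'fy': 467.78942846053565, 'cx': 253.58592814565176, 'cy': 202.2495374694384, 'eye': array([-0.17121666,  0.67325533,  0.51256068]), 'orientation': array([-0.19439053,  0.51209014,  0.78369893, -0.29290271])}
top {'fx': 436.47579435127506, 'fy': 436.47579435127506, 'cx': 248.24252255886003, 'cy': 198.31721681205565, 'eye': array([ 0.38150657, -0.09071213,  0.9444856 ]), 'orientation': array([-0.05598414,  0.05140016,  0.70584097, -0.70428142])}
wrist {'fx': 266.1275175364068, 'fy': 266.1275175364068, 'cx': 256.2958428588105, 'cy': 193.8716033130973, 'eye': array([ 0.26808294, -0.59689438,  0.37357274]), 'orientation': array([-0.12855656,  0.09576574, -0.58666418,  0.79380556])}
{'time_s': 0.15, 'joint_positions': array([-1.32061791e+00,  4.80712055e-01,  1.59671909e+00, -1.43890286e-05,
        1.06511308e+00, -4.65777889e-02]), 'qvel': array([ 7.77126606e-05, -2.36367337e-03, -2.58009636e-03, -1.01143042e-04,
       -1.71450400e-04, -1.64744403e-04]), 'effort': array([ 1.68628405e-03, -9.51150012e+01, -4.30459893e+01,  1.11498255e-04,
        8.14122206e-03, -3.44514284e-06]), 'ee_pos': array([ 0.19002459, -0.62127573,  0.23080782]), 'tool_rot': array([ 9.89011523e-01,  1.47837684e-01, -5.46110630e-05, -4.72680115e-04]), 'contact_force': array([ 0.47662011,  0.29809297, -0.19190743]), 'ft_torque': array([-0.0439553 ,  0.01212666,  0.04693493]), 'grasp_force': 0.0, 'grip_width': 1.0029010427033715}
```

View pics/top0.png

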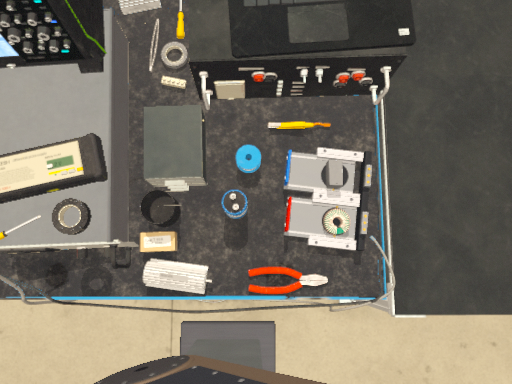

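View pics/scene0.png

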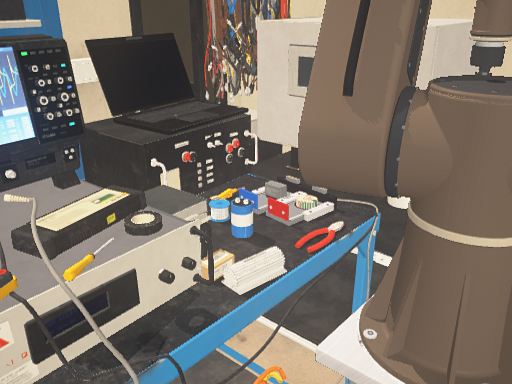

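The top view shows the red carrier in the lower (near-robot) bay, its red plate at about (289,215). The can, at (235,203), stands in front of it. The reel, at (248,158), is in front of the blue bay. I'll enlarge this area to measure it.

```bash
python3 - <<'E'
from h import *
a=cv2.imread("pics/top0.png")[120:300,130:390]
cv2.imwrite("pics/crop.png",cv2.resize(a,None,fx=3,fy=3,interpolation=cv2.INTER_CUBIC))
E
```

```text
(no output)
```

View pics/crop.png

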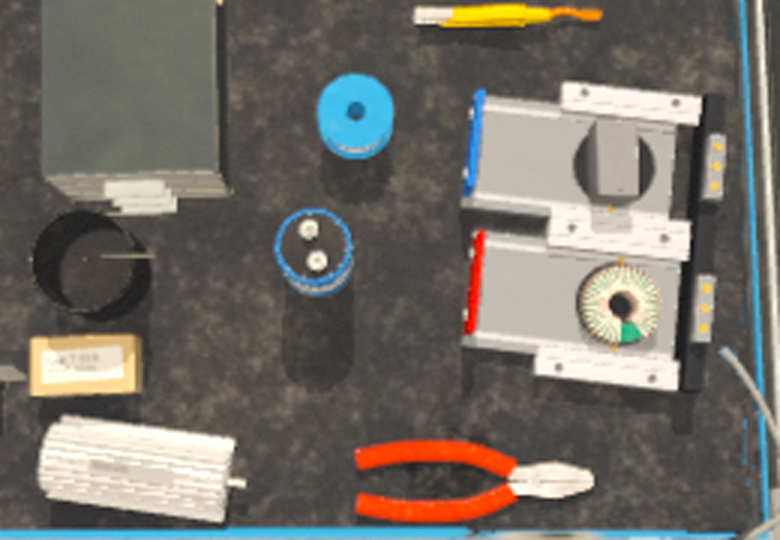

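View pics/wrist0.png

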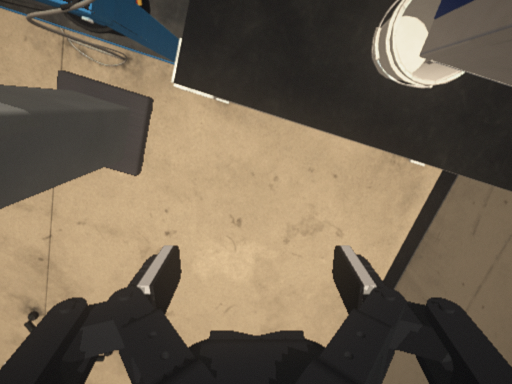

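The crop shows these positions:

| Feature | Crop pixels |
|---|---|
| Can top | about (314,247) |
| Reel top | (355,115) |
| Red plate top edge | (481,232) to (471,333) |
| Dock mouth corners | (565,83) and (535,373) |
| Choke | (620,304) |

The wrist view shows only the floor and the cart.

```bash
python3 - <<'E'
from h import *
T=load("pics/top0.npy");S=load("pics/scene0.npy")
f=lambda u,v,z:px2w(T,130+(u+.5)/3-.5,120+(v+.5)/3-.5,z)
A=f(565,83,.02);B=f(535,373,.02);print("mouth",A,B,np.linalg.norm(A-B))
C=f(549,206,.02);D=f(541,243,.02);print("mid",C,D)
M=(A+B)/2; d=(A-B)/np.linalg.norm(A-B); print("yaxis?",d,"angle of mouth line",np.arctan2(d[1],d[0]))
# draw dir
print("lip ends",f(700,110,.02),f(676,375,.02))
out=np.array([-d[1],d[0],0]);print("out",out)
for n,(u,v,z) in dict(can=(314,247,.081),spool=(355,115,.04),redtopfar=(484,232,.053),redtopnear=(473,333,.053),choke=(620,304,.033),cart=(85,355,.032),pot=(92,263,.078),bluefar=(481,92,.053),cutL=(357,456,.01),cutL2=(357,502,.01),res=(230,440,.046),res2=(222,520,.046),cab=(228,190,.096),cab2=(45,170,.096)).items():
    p=f(u,v,z); print(n,p.round(4),"out %.4f across %.4f"%((p-M)@out,(p-M)@d), "scene px",np.round(w2px(S,p),1))
E
python3 -c "
import cv2
a=cv2.imread('pics/scene0.png')[175:265,195:345]
cv2.imwrite('pics/sc.png',cv2.resize(a,None,fx=5,fy=5,interpolation=cv2.INTER_CUBIC))"
```

```text
mouth [ 0.63514031 -0.23705319  0.02      ] [ 0.42541564 -0.21057446  0.02      ] 0.21138959059268186
mid [ 0.54446055 -0.22326016  0.02      ] [ 0.51769577 -0.21691791  0.02      ]
yaxis? [ 0.99212391 -0.12526032  0.        ] angle of mouth line -0.12559021312880622
lip ends [ 0.61467065 -0.33412167  0.02      ] [ 0.42381828 -0.30939661  0.02      ]
out [0.12526032 0.99212391 0.        ]
can [ 0.5064 -0.0574  0.081 ] out 0.1621 across -0.0445 scene px [241.9 201.1]
spool [ 0.6068 -0.0846  0.04  ] out 0.1477 across 0.0585 scene px [220.  202.4]
redtopfar [ 0.5206 -0.1734  0.053 ] out 0.0488 across -0.0159 scene px [268.8 195.9]
redtopnear [ 0.451  -0.1647  0.053 ] out 0.0487 across -0.0860 scene px [288.7 204.2]
choke [ 0.4726 -0.2692  0.033 ] out -0.0523 across -0.0515 scene px [306.  196.8]
cart [0.438  0.1037 0.032 ] out 0.3134 across -0.1326 scene px [213.6 255.7]
pot [0.4964 0.0911 0.078 ] out 0.3082 across -0.0730 scene px [197.5 225.1]
bluefar [ 0.6198 -0.1729  0.053 ] out 0.0617 across 0.0824 scene px [239.9 186.6]
cutL [ 0.368  -0.0854  0.01  ] out 0.1170 across -0.1784 scene px [296.3 242.3]
cutL2 [ 0.3362 -0.0853  0.01  ] out 0.1131 across -0.2099 scene px [307.9 246.8]
res [0.3793 0.0005 0.046 ] out 0.2037 across -0.1779 scene px [268.1 240.3]
res2 [0.3262 0.0052 0.046 ] out 0.2017 across -0.2312 scene px [286.9 249.3]
cab [ 0.5424 -0.0011  0.096 ] out 0.2225 across -0.0159 scene px [213.3 198.4]
cab2 [0.5562 0.1202 0.096 ] out 0.3446 across -0.0174 scene px [167.5 213.9]
```

View pics/sc.png

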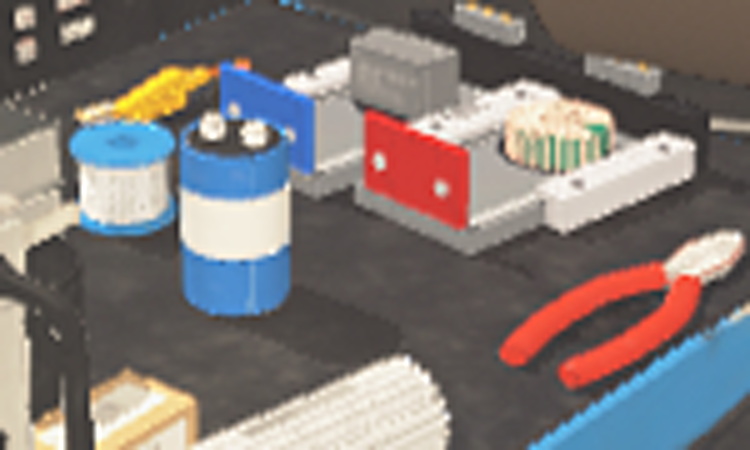

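The scene crop agrees with the positions from the top camera. The can's top is at (242,202) against a predicted (242,201), and the reel and plate corners match within about 2 px. The can blocks the red carrier and the reel doesn't. I'll move the can to about (0.435, 0.015), which is outside the carrier's path.

```bash
cat > go.py <<'E'
import sys; from h import *
x,y,z,yaw=map(float,sys.argv[1:5]); o=arm.observe(); r=R.from_quat(o["tool_rot"]); d=r.inv().apply(np.array([x,y,z])-o["ee_pos"])
ax=r.apply([1,0,0]); cy=np.arctan2(ax[1],ax[0])
print("t",round(o["time_s"],2),"shift",d.round(4),"turn",round(-(yaw-cy),4),"F",np.round(o["contact_force"],1),"grip",round(o["grip_width"],3),round(o["grasp_force"],1),"pos",o["ee_pos"].round(4),"yaw",round(cy,4))
E
python3 steer.py '[[1,0.05,-0.04,0,-0.18],[1,0.09,-0.09,0,-0.36],[1,0.135,-0.13,0,-0.54],[1,0.18,-0.17,0,-0.72],[1,0.22,-0.21,0,-0.9]]'; python3 go.py 0.506 -0.058 0.2 1.445
```

```text
time_s: 0.78
ee_pos: [0.3398, -0.3546, 0.2313]
tool_rot: [0.825, 0.566, 0.0, 0.0]
contact_force: [1.2, -0.2, 0.3]
grip_width: 0.999
grasp_force: 0.0
t 0.78 shift [0.3365 0.0483 0.0313] turn -0.2423 F [ 1.2 -0.2  0.3] grip 0.999 0.0 pos [ 0.3398 -0.3546  0.2313] yaw 1.2027
```

```bash
python3 steer.py '[[1,0.06,0.01,0.005,-0.12],[1,0.12,0.017,0.01,-0.24],[1,0.18,0.025,0.015,-0.24],[1,0.225,0.035,0.025,-0.24],[1,0.225,0.035,0.03,-0.24]]'; python3 go.py 0.506 -0.058 0.2 1.445
python3 - <<'E'
from h import *
snap("wrist","pics/w1.png")
E
```

```text
time_s: 1.4
ee_pos: [0.455, -0.1573, 0.2008]
tool_rot: [0.752, 0.66, 0.0, -0.0]
contact_force: [-0.6, -0.8, 0.7]
grip_width: 1.002
grasp_force: 0.0
t 1.4 shift [0.1051 0.0377 0.0009] turn -0.0044 F [-0.6 -0.8  0.7] grip 1.002 0.0 pos [ 0.455  -0.1573  0.2008] yaw 1.4406
```

View pics/w1.png

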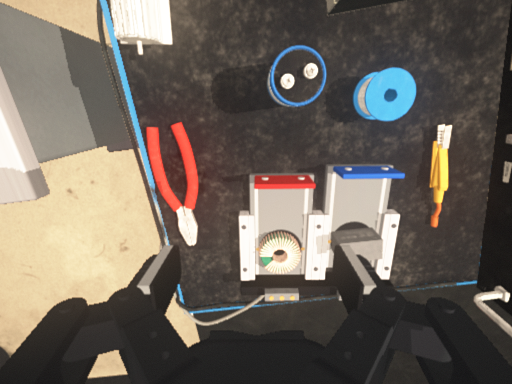

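The wrist view shows the can's top ring at about (298,76), the red plate's band from (254,177) to (314,187), the dock mouth corners at (239,212) and (398,211), and the choke at (280,254). I'll compare these with the top camera.

```bash
python3 - <<'E'
from h import *
T=load("pics/top0.npy");W=load("pics/w1.npy")
f=lambda u,v:ray(T,130+(u+.5)/3-.5,120+(v+.5)/3-.5)
for n,t,w in(("can",(314,247),(298,76)),("spool",(355,115),(391,95)),("redfar",(484,232),(314,187)),("rednear",(474,333),(255,187)),("mfar",(565,83),(398,211)),("mnear",(535,373),(239,212)),("choke",(620,304),(280,254))):
    p,e=tri(f(*t),ray(W,*w)); print(n,p.round(4),"miss",round(e,4))
for n,w,z in(("can",(298,76),.081),("redfar",(314,187),.053),("rednear",(255,187),.053),("mfar",(398,211),.02),("mnear",(239,212),.02)): print(n,px2w(W,*w,z).round(4))
a=cv2.cvtColor(W["pixels"],cv2.COLOR_RGB2HSV); m=((a[...,0]<8)|(a[...,0]>172))&(a[...,1]>150)&(a[...,2]>80); m[:,:230]=0;m[:,330:]=0
v,u=np.nonzero(m);print(u.min(),u.max(),v.min(),v.max()); 
for c in(260,270,285,300,310): print(c,[tuple(x) for x in W["pixels"][172:192:1,c]][::2])
E
python3 go.py 0.506 -0.058 0.11 1.445
```

```text
can [ 0.5009 -0.0588  0.118 ] miss 0.0004
spool [ 0.6035 -0.0843  0.0535] miss 0.0008
redfar [ 0.5209 -0.1739  0.0481] miss 0.0009
rednear [ 0.4521 -0.1664  0.0431] miss 0.0006
mfar [ 0.6408 -0.2391  0.0027] miss 0.0022
mnear [ 0.4251 -0.212   0.0038] miss 0.0025
choke [ 0.4731 -0.2705  0.0262] miss 0.0004
can [ 0.5064 -0.0559  0.081 ]
redfar [ 0.5196 -0.1723  0.053 ]
rednear [ 0.4528 -0.1636  0.053 ]
mfar [ 0.6328 -0.2303  0.02  ]
mnear [ 0.4261 -0.2048  0.02  ]
255 315 175 188
260 [(np.uint8(71), np.uint8(61), np.uint8(57)), (np.uint8(117), np.uint8(103), np.uint8(96)), (np.uint8(171), np.uint8(57), np.uint8(50)), (np.uint8(168), np.uint8(49), np.uint8(44)), (np.uint8(173), np.uint8(46), np.uint8(41)), (np.uint8(174), np.uint8(49), np.uint8(45)), (np.uint8(242), np.uint8(65), np.uint8(58)), (np.uint8(252), np.uint8(77), np.uint8(69)), (np.uint8(244), np.uint8(99), np.uint8(89)), (np.uint8(209), np.uint8(197), np.uint8(184))]
270 [(np.uint8(81), np.uint8(70), np.uint8(64)), (np.uint8(121), np.uint8(109), np.uint8(102)), (np.uint8(173), np.uint8(53), np.uint8(47)), (np.uint8(175), np
[... 1107 characters left out ...]
(78), np.uint8(70)), (np.uint8(237), np.uint8(130), np.uint8(120)), (np.uint8(209), np.uint8(197), np.uint8(185))]
310 [(np.uint8(76), np.uint8(67), np.uint8(62)), (np.uint8(142), np.uint8(132), np.uint8(122)), (np.uint8(209), np.uint8(180), np.uint8(168)), (np.uint8(188), np.uint8(94), np.uint8(86)), (np.uint8(170), np.uint8(50), np.uint8(46)), (np.uint8(172), np.uint8(53), np.uint8(49)), (np.uint8(248), np.uint8(73), np.uint8(67)), (np.uint8(252), np.uint8(79), np.uint8(73)), (np.uint8(235), np.uint8(142), np.uint8(130)), (np.uint8(208), np.uint8(197), np.uint8(184))]
t 1.45 shift [0.1063 0.0386 0.0903] turn -0.0052 F [-1.   0.1 -1.6] grip 1.004 0.0 pos [ 0.4539 -0.1584  0.2003] yaw 1.4398
```

```bash
python3 steer.py '[[1,0.055,0.02,0,-0.005],[1,0.106,0.039,0,-0.005],[1,0.106,0.039,0.05,-0.005],[1,0.106,0.039,0.1,-0.005],[1,0.106,0.039,0.14,-0.005]]'; python3 go.py 0.506 -0.057 0.045 1.445
```

```text
time_s: 2.08
ee_pos: [0.506, -0.0608, 0.0598]
tool_rot: [0.751, 0.66, -0.0, -0.0]
contact_force: [0.5, -0.3, -0.4]
grip_width: 1.0
grasp_force: 0.0
t 2.08 shift [ 0.0038 -0.0005  0.0148] turn -0.004 F [ 0.5 -0.3 -0.4] grip 1.0 0.0 pos [ 0.506  -0.0608  0.0598] yaw 1.441
```

```bash
python3 steer.py '[[1,0.004,0,0.014,0],[0,0.004,0,0.014,0],[0,0.004,0,0.014,0],[0,0.004,0,0.014,0],[0,0.004,0,0.014,0]]'; python3 steer.py '[[0,0,0,0,0],[0,0,0,0,0],[0,0,0,0,0]]'; python3 go.py 0.435 0.015 0.085 1.445
```

```text
time_s: 2.7
ee_pos: [0.5081, -0.0562, 0.0489]
tool_rot: [0.751, 0.66, 0.001, 0.001]
contact_force: [-1.9, -0.5, 10.9]
grip_width: 0.583
grasp_force: 61.5
time_s: 3.08
ee_pos: [0.508, -0.0562, 0.0489]
tool_rot: [0.751, 0.66, 0.001, 0.001]
contact_force: [-1.9, -0.4, 10.6]
grip_width: 0.582
grasp_force: 61.5
t 3.08 shift [ 0.0612 -0.0815 -0.0363] turn -0.0032 F [-1.9 -0.4 10.6] grip 0.582 61.5 pos [ 0.508  -0.0562  0.0489] yaw 1.4418
```

```bash
python3 steer.py '[[0,0,0,-0.02,0],[0,0,0,-0.03,0],[0,0.02,-0.03,-0.03,0],[0,0.045,-0.06,-0.03,0],[0,0.061,-0.082,-0.03,0]]'; python3 steer.py '[[0,0,0,0.01,0],[0,0,0,0.02,0],[0,0,0,0.025,0],[0,0,0,0.0275,0],[0,0,0,0.0275,0]]'; python3 go.py 0.435 0.015 0.049 1.445
```

```text
time_s: 3.7
ee_pos: [0.4328, 0.0159, 0.0778]
tool_rot: [0.751, 0.66, 0.0, 0.0]
contact_force: [-0.0, 0.6, -0.7]
grip_width: 0.58
grasp_force: 62.6
time_s: 4.32
ee_pos: [0.4338, 0.0149, 0.0496]
tool_rot: [0.751, 0.66, -0.0, -0.0]
contact_force: [0.4, -0.2, -0.6]
grip_width: 0.58
grasp_force: 62.7
t 4.33 shift [0.0003 0.0011 0.0006] turn -0.0036 F [ 0.4 -0.2 -0.6] grip 0.58 62.7 pos [0.4338 0.0149 0.0496] yaw 1.4414
```

```bash
python3 steer.py '[[0,0,0,0.001,0],[0,0,0,0.0015,0],[0,0,0,0.0015,0]]'; python3 steer.py '[[1,0,0,0,0],[1,0,0,0,0],[1,0,0,0,0],[1,0,0,0,0],[1,0,0,-0.01,0]]';python3 steer.py '[[1,0,0,-0.04,0],[1,0,0,-0.09,0],[1,0,0,-0.13,0],[1,-0.05,0.01,-0.13,0],[1,-0.11,0.03,-0.13,0]]'
python3 - <<'E'
from h import *
a=snap("top","pics/t2.png")["pixels"]; b=snap("wrist","pics/w2.png")["pixels"]
t=cv2.resize(a[120:300,130:390],None,fx=2,fy=2,interpolation=cv2.INTER_CUBIC)
c=np.zeros((560,800,3),np.uint8); c[:384,:512]=b; c[384:,:][:176,:]=0
c=np.vstack([b,np.zeros((0,512,3),np.uint8)]); c2=np.zeros((600,520,3),np.uint8)
out=np.hstack([cv2.copyMakeBorder(cv2.resize(b,(400,300)),0,60,0,0,cv2.BORDER_CONSTANT),t[:,:400]]); out=out[:360,:800]
cv2.imwrite("pics/c2.png",out[:,:,::-1])
E
```

```text
time_s: 4.7
ee_pos: [0.4339, 0.0151, 0.0489]
tool_rot: [0.751, 0.66, 0.0, 0.0]
contact_force: [-2.7, 0.2, 13.7]
grip_width: 0.582
grasp_force: 64.4
time_s: 5.32
ee_pos: [0.4332, 0.0151, 0.0582]
tool_rot: [0.751, 0.66, -0.0, -0.0]
contact_force: [0.1, -0.2, 0.7]
grip_width: 1.0
grasp_force: 0.0
time_s: 5.95
ee_pos: [0.4493, -0.0977, 0.1899]
tool_rot: [0.75, 0.661, 0.001, 0.001]
contact_force: [2.5, -0.3, -0.6]
grip_width: 0.999
grasp_force: 0.0
```

View pics/c2.png

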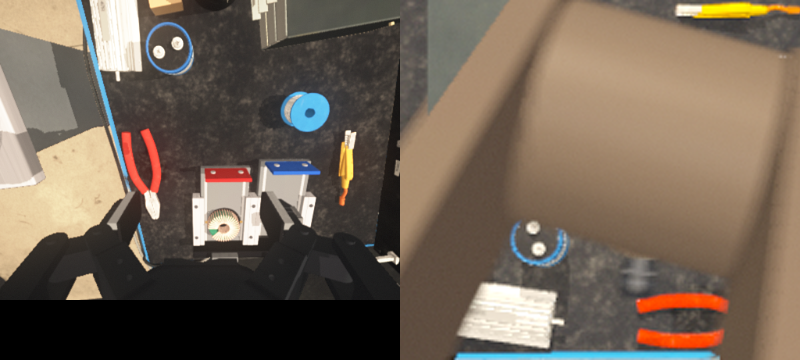

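The wrist part shows the can upright at its new place (170,47), clear of the carrier's lane, with everything else where it was. In the top view the arm hides most of the dock. Next I'll hook behind the red plate.

```bash
python3 go.py 0.483 -0.194 0.1 1.446
```

```text
t 6.05 shift [-0.0869  0.0441  0.0897] turn -0.008 F [0.5 0.6 0.2] grip 0.999 0.0 pos [ 0.4506 -0.1019  0.1894] yaw 1.438
```

```bash
python3 steer.py '[[0.3,-0.045,0.022,0,-0.005],[0.3,-0.087,0.044,0,-0.008],[0.3,-0.087,0.044,0.04,-0.008],[0.3,-0.087,0.044,0.08,-0.008],[0.3,-0.087,0.044,0.09,-0.008]]'; python3 steer.py '[[0.3,0,0,0,0],[0.3,0,0,0,0]]';python3 go.py 0.483 -0.194 0.022 1.446
python3 - <<'E'
from h import *
snap("wrist","pics/w3.png")
E
```

```text
time_s: 6.68
ee_pos: [0.4802, -0.1884, 0.0969]
tool_rot: [0.749, 0.663, -0.001, -0.002]
contact_force: [-0.6, 1.4, 0.9]
grip_width: 0.299
grasp_force: 0.0
time_s: 6.92
ee_pos: [0.4825, -0.1892, 0.0997]
tool_rot: [0.748, 0.663, 0.0, 0.001]
contact_force: [0.6, 0.6, 0.3]
grip_width: 0.301
grasp_force: 0.0
t 6.92 shift [-0.0046  0.001   0.0777] turn 0.0042 F [0.6 0.6 0.3] grip 0.301 0.0 pos [ 0.4825 -0.1892  0.0997] yaw 1.4502
```

View pics/w3.png

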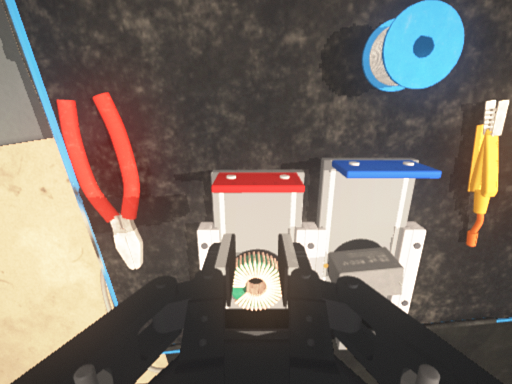

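The wrist view shows the fingertips at about (222,240) and (290,240), either side of the carrier's line. They are behind the red plate, whose inner top edge is at row 192, and still above the choke at (257,290). I'll check the distances before lowering.

```bash
python3 - <<'E'
from h import *
W=load("pics/w3.npy"); T=load("pics/top0.npy")
im=W["pixels"].astype(int); m=(im[...,0]-im[...,1]>70)&(np.arange(512)[None]>200)&(np.arange(512)[None]<320)
v,u=np.nonzero(m); print(u.min(),u.max(),v.min(),v.max())
for c in(225,258,295): print(c,v[u==c].min(),v[u==c].max(),px2w(W,c,v[u==c].max()+1,.053).round(4))
A=px2w(W,424,225,.02);B=px2w(W,199,224,.02);print(A,B,np.linalg.norm(A-B),np.arctan2(*(A-B)[[1,0]]))
f=lambda u,v:ray(T,130+(u+.5)/3-.5,120+(v+.5)/3-.5)
print(tri(f(484,232),ray(W,304,192)),tri(f(474,333),ray(W,212.5,192)))
E
```

```text
211 304 172 192
225 172 192 [ 0.4618 -0.1671  0.053 ]
258 172 192 [ 0.4863 -0.1701  0.053 ]
295 172 191 [ 0.514  -0.1726  0.053 ]
[ 0.63310115 -0.23002009  0.02      ] [ 0.42815902 -0.20414167  0.02      ] 0.20656952763890044 -0.12560703944695548
(array([ 0.52059727, -0.17335617,  0.05320135]), np.float64(6.371320285213824e-05)) (array([ 0.45157554, -0.16605063,  0.04913169]), np.float64(0.0007642928838067567))
```

```bash
python3 steer.py '[[0.3,-0.004,0.001,0.03,0.004],[0.3,-0.004,0.001,0.06,0.004],[0.3,-0.004,0.001,0.073,0.004],[0.3,-0.004,0.001,0.078,0.004],[0.3,-0.004,0.001,0.078,0.004]]'; python3 go.py 0.486 -0.1695 0.022 1.446
```

```text
time_s: 7.6
ee_pos: [0.4825, -0.1933, 0.0209]
tool_rot: [0.75, 0.662, 0.0, 0.0]
contact_force: [-0.2, -0.6, 0.1]
grip_width: 0.299
grasp_force: 0.0
t 7.6 shift [ 0.024   0.0005 -0.0011] turn -0.0001 F [-0.2 -0.6  0.1] grip 0.299 0.0 pos [ 0.4825 -0.1933  0.0209] yaw 1.4459
```

```bash
python3 steer.py '[[0.3,0.004,0,0,0],[0.3,0.008,0,0,0],[0.3,0.010,0,0,0],[0.3,0.012,0,0,0],[0.3,0.014,0,0,0]]';python3 steer.py '[[0.3,0.003,0,0,0],[0.3,0.006,0,0,0],[0.3,0.009,0,0,0],[0.3,0.012,0,0,0],[0.3,0.015,0,0,0]]'; python3 go.py 0.486 -0.1695 0.022 1.446
```

```text
time_s: 8.22
ee_pos: [0.4842, -0.1795, 0.0204]
tool_rot: [0.75, 0.662, 0.0, 0.0]
contact_force: [-0.5, -5.7, 1.8]
grip_width: 0.298
grasp_force: 2.8
time_s: 8.85
ee_pos: [0.4861, -0.1647, 0.0205]
tool_rot: [0.75, 0.662, 0.0, 0.0]
contact_force: [0.1, -5.7, 2.0]
grip_width: 0.296
grasp_force: 2.8
t 8.85 shift [-0.0048  0.0005 -0.0015] turn -0.0002 F [ 0.1 -5.7  2. ] grip 0.296 2.8 pos [ 0.4861 -0.1647  0.0205] yaw 1.4458
```

```bash
P='x'; python3 steer.py '[[0.3,0.004,0,0,0],[0.3,0.008,0,0,0],[0.3,0.012,0,0,0],[0.3,0.016,0,0,0],[0.3,0.02,0,0,0]]'; python3 steer.py '[[0.3,0.004,0,0,0],[0.3,0.008,0,0,0],[0.3,0.012,0,0,0],[0.3,0.016,0,0,0],[0.3,0.02,0,0,0]]'; python3 go.py 0.486 -0.1695 0.022 1.446
python3 - <<'E'
from h import *
W=snap("wrist","pics/w4.png"); cv2.imwrite("pics/w4c.png",W["pixels"][100:,100:460,::-1])
E
```

```text
time_s: 9.48
ee_pos: [0.4886, -0.1448, 0.0204]
tool_rot: [0.75, 0.662, 0.0, 0.0]
contact_force: [-0.3, -6.3, 1.9]
grip_width: 0.301
grasp_force: 2.9
time_s: 10.1
ee_pos: [0.491, -0.1249, 0.0204]
tool_rot: [0.75, 0.662, 0.0, 0.0]
contact_force: [-0.6, -5.9, 3.1]
grip_width: 0.298
grasp_force: 3.0
t 10.1 shift [-0.0449  0.0006 -0.0015] turn -0.0003 F [-0.6 -5.9  3.1] grip 0.298 3.0 pos [ 0.491  -0.1249  0.0204] yaw 1.4457
```

View pics/w4c.png

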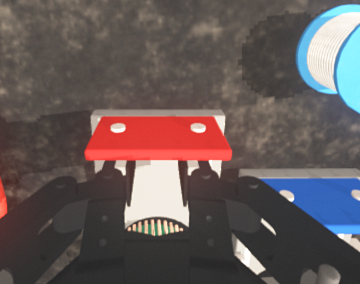

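The view shows the carrier following straight, with its plate at (158,155) in the crop. The choke is still on the deck at (155,228), and nothing stands ahead. Pull force is steady at about 6 N, so I'll keep going.

```bash
python3 steer.py '[[0.3,0.004,0,0,0],[0.3,0.008,0,0,0],[0.3,0.012,0,0,0],[0.3,0.016,0,0,0],[0.3,0.02,0,0,0]]'; python3 steer.py '[[0.3,0.004,0,0,0],[0.3,0.008,0,0,0],[0.3,0.012,0,0,0],[0.3,0.016,0,0,0],[0.3,0.02,0,0,0]]'; python3 steer.py '[[0.3,0.004,0,0,0],[0.3,0.008,0,0,0],[0.3,0.012,0,0,0],[0.3,0.016,0,0,0],[0.3,0.02,0,0,0]]'; python3 go.py 0.502 -0.0385 0.0204 1.446
```

```text
time_s: 10.78
ee_pos: [0.4935, -0.1051, 0.0204]
tool_rot: [0.75, 0.662, 0.0, 0.0]
contact_force: [-0.5, -6.2, 2.9]
grip_width: 0.299
grasp_force: 3.1
time_s: 11.4
ee_pos: [0.4959, -0.0852, 0.0204]
tool_rot: [0.75, 0.662, 0.0, 0.0]
contact_force: [-0.4, -6.4, 3.3]
grip_width: 0.303
grasp_force: 3.2
time_s: 12.02
ee_pos: [0.4984, -0.0654, 0.0204]
tool_rot: [0.75, 0.662, 0.0, 0.0]
contact_force: [-1.4, -6.3, 2.9]
grip_width: 0.301
grasp_force: 3.3
t 12.03 shift [0.0271 0.0002 0.    ] turn -0.0003 F [-1.4 -6.3  2.9] grip 0.301 3.3 pos [ 0.4984 -0.0654  0.0204] yaw 1.4457
```

Next come the last 27 mm. Then I'll back off the plate and lift clear.

```bash
python3 steer.py '[[0.3,0.004,0,0,0],[0.3,0.008,0,0,0],[0.3,0.012,0,0,0],[0.3,0.016,0,0,0],[0.3,0.02,0,0,0]]'; python3 steer.py '[[0.3,0.003,0,0,0],[0.3,0.005,0,0,0],[0.3,0.006,0,0,0],[0.3,0.007,0,0,0],[0.3,0.007,0,0,0]]'; python3 steer.py '[[0.3,-0.004,0,0,0],[0.3,-0.01,0,0,0],[0.3,-0.012,0,-0.02,0],[0.3,-0.012,0,-0.05,0],[0.3,-0.012,0,-0.09,0]]'; python3 steer.py '[[0.3,-0.03,0,-0.05,0],[0.3,-0.09,0,-0.1,0],[0.3,-0.15,0.0,-0.12,0],[0.3,-0.21,0,-0.12,0],[0.3,-0.26,0,-0.12,0]]'; python3 steer.py '[[0.3,-0.06,0,0,0],[0.3,-0.12,-0.02,0,0],[0.3,-0.17,-0.03,0,0],[0.3,-0.17,-0.03,0,0]]'
python3 - <<'E'
from h import *
a=snap("top","pics/t5.png")["pixels"][90:310,130:390]
cv2.imwrite("pics/t5c.png",cv2.resize(a,None,fx=2.7,fy=2.7,interpolation=cv2.INTER_CUBIC)[:,:,::-1])
E
```

```text
time_s: 12.65
ee_pos: [0.5008, -0.0455, 0.0204]
tool_rot: [0.75, 0.662, 0.0, 0.0]
contact_force: [-0.0, -7.2, 3.2]
grip_width: 0.302
grasp_force: 3.4
time_s: 13.28
ee_pos: [0.5017, -0.0386, 0.0204]
tool_rot: [0.75, 0.662, 0.0, 0.0]
contact_force: [0.2, -5.2, 3.8]
grip_width: 0.302
grasp_force: 2.3
time_s: 13.9
ee_pos: [0.4993, -0.0505, 0.1106]
tool_rot: [0.75, 0.661, -0.001, -0.001]
contact_force: [1.5, 0.6, -0.3]
grip_width: 0.296
grasp_force: 0.0
time_s: 14.52
ee_pos: [0.4671, -0.3106, 0.2311]
tool_rot: [0.75, 0.662, 0.0, 0.001]
contact_force: [2.2, -0.2, -0.7]
grip_width: 0.3
grasp_force: 0.0
time_s: 15.02
ee_pos: [0.4147, -0.4766, 0.2298]
tool_rot: [0.751, 0.66, -0.0, 0.0]
contact_force: [-0.3, 0.6, -0.0]
grip_width: 0.301
grasp_force: 0.0
```

View pics/t5c.png

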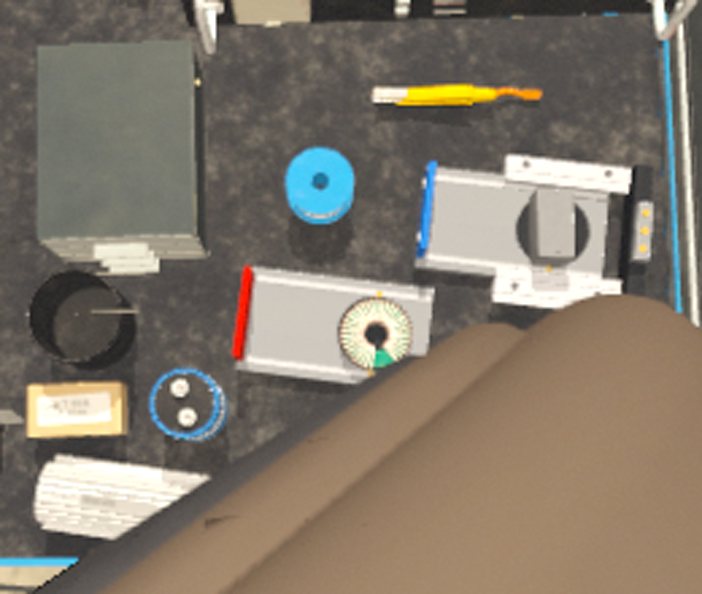

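The top view shows the carrier drawn straight out, with its rear edge at about u=432 and the mouth at u=494. That leaves about 45 mm of clear bench. The choke is in place, the can and reel are upright and clear, and the blue carrier hasn't moved.

```bash
python3 - <<'E'
from h import *
print(arm.job_done())
E
```

```text
the job is handed in; nothing more can be done
None
```

I moved the can aside and drew the red carrier straight out, leaving about 45 mm of clear bench behind it with the choke still in place; the job is handed in, but no verdict came back.

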